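Press a ball bearing home in its snap-in holder

ROBOT

A 6-joint arm with a two-finger parallel gripper is mounted at the origin on a cart in front of the work surface, level with it; the furniture and walls round the work are solid. World frame = base frame: x ahead of the robot, y to its left, z up, the work surface at z = 0. Lengths are in mm, angles in rad, forces in N, time in s.
With the tool pointing down it reaches from about 300 to 775 mm from the base axis. Payload 14.6 kg.
Tool frame: the origin (TCP) lies at the very end of the fingers, on their centre line; the grasp point (between the pads) lies 19 mm behind it; z points along the fingers, y is the line along which they close (so a half turn about z gives the same grasp; the last joint's range is limited). The gripper opens to 94 mm and grips with 3 to 60 N. Pads are 16 mm wide; open, the fingers measure 119 mm over their backs; the gripper's body (75 mm by 177 mm) begins 78 mm behind the grasp point.
Start: joints at [1.126, 0.3, 1.521, -0, 1.321, -0.067], TCP at [202.879, 511.204, 181.646] pointing down, gripper open.
Joint ranges: [-3.03, 3.03], [-0.79, 2.21], [0.23, 2.52], [-1.04, 4.18], [0, 3.07], [-2.55, 2.55]. Speed limits (rad/s): [2.22, 2.22, 2.57, 3.14, 3.14, 3.14].

INTERFACE

Orientations are given as [roll, pitch, yaw] about the fixed x, y, z axes, in that order (R = Rz(yaw) Ry(pitch) Rx(roll)).
In Python, from cell import manip, optics gives the robot as it stands.
- The arm moves only by the shell command python3 -m crank 'ROWS' [FORCE]. ROWS is JSON, a list of rows, each a list of 7 numbers: the opening in per cent of the stroke, from 0 (shut) to 100 (fully open), then the shift along the tool's x, y, z in mm, then the turn, a rotation vector about the tool's x, y, z in rad. A call has 1 to 10 rows; each row is the pose to reach, as a shift and turn from the pose commanded when the call began, along the tool's axes at that moment; what a row does not reach only later rows make up. A row lasts 1/10 s, in which the tool goes at most 50 mm and 8.59 degrees, less where a joint would pass 70% of its speed; a pose out of reach is approached as far as the arm can. A call with a gripper value outside its range is refused whole. The fingers move at their own pace and stop on an object; FORCE is the grip in N (left out, the last holds). Time passes only in rows, so rows that repeat a pose let the fingers close. It gives the time, the measured TCP pose, the force, the opening and the grip force at its end, in the units of the state.
- manip.read_state(): the state, without advancing time (a new reading comes with each control period).
- optics.camera(name): name is "scene" or "top"; returns (picture, depth): 400x640x3 uint8, red, green, blue; 400x640 float32, mm along the optical axis (not along the pixel's ray), 0 where there is no reading.
- optics.calibration(name): a dict with "camera_matrix" (3x3 intrinsics, pixels), "k1" (the pictures are not rectified: a ray, as slopes to the right and down, at radius r is drawn at 1 + k1 r^2 times it, then the intrinsics apply), "R" (3x3) and "t" (3): a world point X has camera coordinates R X + t. Camera axes: x right, y down, z forward; pixel columns grow to the right and rows downward; lengths in mm; the calibration is good to about 2 mm. A picture is of the moment at which its call begins. calibration takes no time and is no camera call.
- manip.sign_off(): hands the job in; it is judged then, once.
The state is a dict: "clock": time; "joints": joint angles; "qd": joint speeds; "effort": joint torques, N m; "eef_pos": TCP position; "eef_rot": TCP orientation; "wrist_force": force on the tool from outside, world axes, zero at the start; "moment": the same for the moment, N m; "finger_gap": finger opening in mm; "finger_force": force on a finger pad.
Only numpy, scipy, OpenCV 4.12 (cv2) and the standard library are available. Lean on these libraries where they do the work, as an engineer would, in place of code of your own. Each camera call takes 0.05 s, during which the arm holds its last target. There are 200 camera calls.

TASK

Set the loose ball bearing that lies near the piston and the hand pusher into the mouth of the snap-in holder and let go of it. Then take the pusher and press the bearing straight down with it, against the spring washer underneath, until all three catches have snapped over its top and hold it down; do not press it in with the fingers, and keep the push on it under 35 N. Afterwards stand the pusher upright on the bench again, clear of the holder, and leave the piston where it is.

Things in the scene. Friction and masses are not known exactly. Their poses are not given: they have to be found in the camera images.
- bearing: steel ball bearing, a flat ring 47 mm across and 14 mm high (0.1 kg), lying loose and flat on the bench near the piston and the pusher. Origin: centre of its underside; z is its axis, up. Two other bearings, farther back to the right, are fixed and not part of the job. Take it with the fingertips 6 mm or more above its underside, to keep them clear of the holder's rim.
- holder: bearing holder fixed on the bench: aluminium flange 100 x 100 x 10 mm, bolt heads at its corners up to 16 mm, and an upright round cup 65 mm across. Origin: centre of the flange's underside, on the cup's axis; z up. Rim at z = 36.8 mm. The bore is 49 mm wide, flared to 56 mm over its top 5 mm. Three sprung steel catches stand in slots of the cup, 120 degrees apart.
- holder_mouth (a point): point on the cup's axis where the underside of a bearing set in the mouth comes to rest on the noses of the catches, about 30 mm above the holder's underside; 7 to 9 mm of the bearing then stands above the rim, and it may sit tilted. Pressed down from here it spreads the catches: the resistance rises over 5 mm to 5 to 10 N, then stays at 3 to 6 N over 12 mm of sliding.
- holder_seat (a point): centre of the rigid seat in the cup, 10 mm above the holder's underside. A sprung washer stands 5 mm above it and pushes back with 8 N at first, 20 N at the seat. The catches snap over the bearing about 1.5 mm above the seat, at a push of 18 to 22 N; on the seat the force climbs steeply. Let go, a snapped bearing stays 1 to 2 mm above the seat; an unsnapped one is lifted 5 mm.
- pusher: hand pusher (0.2 kg), 84 mm tall, standing upright on the bench: steel barrel 32 mm across and 30 mm high whose flat underside is the pressing face (it fits into the cup between the catches), steel collar 42 mm across at 30 to 36 mm, round wooden handle 28 mm across from 36 to 84 mm. Origin: centre of the pressing face; z up the handle. Gripped just above the collar it cannot slip up.
- piston: aluminium engine piston, 58 mm across and 52 mm high, standing loose on the bench near the bearing and the pusher; not part of the job. Origin: centre of its underside.
Things that resemble listed ones, but are neither listed nor needed, are in the scene too. Several things have the shape of the bearing; the one meant has the colours described above.

How it is judged (in metres and radians):
On the way, in this order (a step that is already met when the one before it is completed fails the run):
1. the bearing rests in the mouth of the holder, on the catches, let go (z of bearing in the frame of holder between 0.022 and 0.04 m and horizontal distance between bearing and holder below 0.006 m and angle between the z axis of bearing and the z axis of holder, either way round below 0.5 rad and contact force between the fingers and bearing below 0.1 N and linear speed of bearing below 0.02 m/s), for 0.2 s.
2. the bearing is pressed down with the pusher to the depth where the catches hold (z of bearing in the frame of holder below 0.0125 m and horizontal distance between bearing and holder below 0.005 m and contact force between pusher and bearing above 1 N), for 0.05 s.
At the end, for the whole second after the job is handed in: The bearing is held down level under the catches: underside less than 3 mm above the rigid seat, centred within 3 mm, level within 0.05 rad, at rest. The pusher stands upright (within 0.1 rad) and still on the bench top, its axis more than 65 mm from the holder's (z of bearing in the frame of holder between 0.009 and 0.013 m and horizontal distance between bearing and holder below 0.003 m and angle between the z axis of bearing and the z axis of holder, either way round below 0.05 rad and linear speed of each of bearing, pusher below 0.01 m/s and height (world z) of pusher between -0.004 and 0.004 m and angle between pusher's own z axis and vertical below 0.1 rad and horizontal distance between pusher and holder above 0.065 m); the robot touches nothing.
It fails at once if the push of the pusher on the bearing exceeds 35 N (contact force between pusher and bearing above 35 N).
It fails at once if the robot itself touches the bearing when it has been pushed 8 mm below its resting place in the mouth (horizontal distance between bearing and holder below 0.02 m and z of bearing in the frame of holder below 0.022 m and contact force between the arm and bearing above 0.5 N).
It fails at once if the piston is moved by more than 20 mm (distance of piston from where it was at the start of the episode above 0.02 m).
It also fails if it takes over 67 s, if anything falls off the work surface, if the arm or the gripper's body presses on something with over 40 N, if the wrist force passes 120 N, or if a joint passes its speed limit or range.

## Working session

There is one attempt and no reset: what is moved stays moved. The work goes in short steps, Python scripts to look and compute and a shell command to move; the robot and the scene stay as the last step left them, time stands still between calls to the robot, and variables do not carry over. Pictures are saved under pics/ and viewed, at most 10 in all, crops included, and the job is handed in when it is done.

```bash
ls; mkdir -p pics; python3 - <<'E'
from cell import manip, optics
import cv2,numpy as np
for n in("scene","top"):
    p,d=optics.camera(n); cv2.imwrite(f"pics/{n}0.png",p[:,:,::-1]); np.save(f"{n}0.npy",d); 
    c=optics.calibration(n); print(n,c)
print(manip.read_state())
E
```

```text
pics
scene {'camera_matrix': array([[392.96374975,   0.        , 319.14872763],
       [  0.        , 392.96374975, 197.82343389],
       [  0.        ,   0.        ,   1.        ]]), 'k1': -0.02449314795514351, 'R': array([[ 0.488537  , -0.8724625 ,  0.01186503],
       [-0.50575256, -0.29422563, -0.81095353],
       [ 0.71101754,  0.39018004, -0.58499025]]), 't': array([-439.98681936,  271.22550948,  604.1656006 ])}
top {'camera_matrix': array([[482.08372045,   0.        , 318.19409973],
       [  0.        , 482.08372045, 200.19578648],
       [  0.        ,   0.        ,   1.        ]]), 'k1': 0.023341520834448553, 'R': array([[ 0.01965839, -0.99958094, -0.02124853],
       [-0.9829838 , -0.01544097, -0.18304217],
       [ 0.18263736,  0.02448528, -0.98287541]]), 't': array([-188.03135065,  543.05729468,  991.82137565])}
{'clock': 0.1, 'joints': array([ 1.12639245e+00,  3.00445410e-01,  1.52155211e+00,  2.69195111e-06,
        1.32073253e+00, -6.66245800e-02]), 'qd': array([-0.00030854, -0.00242736, -0.00242887, -0.00183034,  0.00206946,
        0.00127925]), 'effort': array([ 3.09283256e-03, -5.32644582e+01, -3.53288662e+01,  7.09571620e-02,
        2.33519368e-02, -6.43673411e-05]), 'eef_pos': array([202.76271115, 510.95246432, 181.1127034 ]), 'eef_rot': array([-3.14045796e+00, -7.83240328e-05,  2.76381264e+00]), 'wrist_force': array([ 0.3339572 ,  0.24239559, -0.1658011 ]), 'moment': array([-0.0206652 , -0.00705929,  0.00825074]), 'finger_force': 0.0, 'finger_gap': 94.13446172035555}
```

View pics/scene0.png

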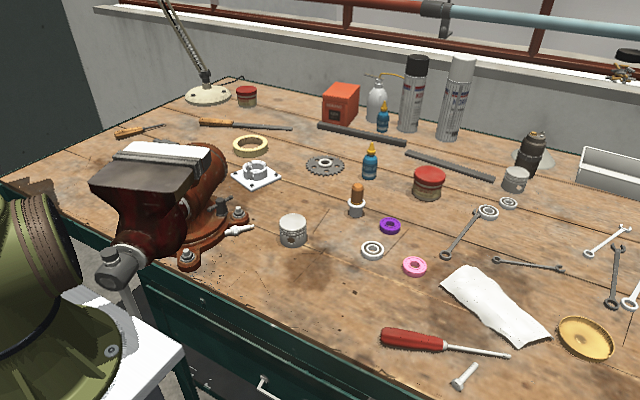

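View pics/top0.png

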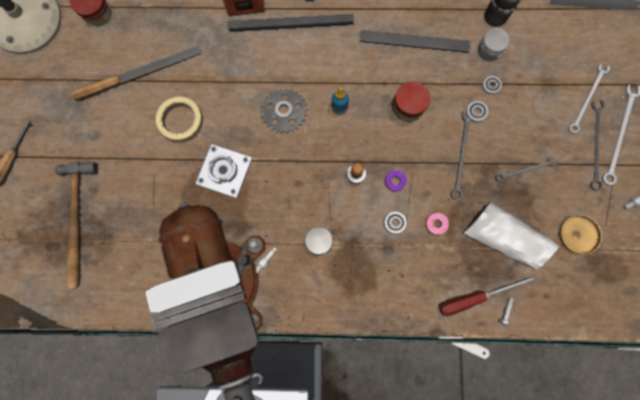

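```bash
cat > h.py <<'E'
import cv2,numpy as np
from cell import manip, optics
def cloud(n,d):
    c=optics.calibration(n);K=c["camera_matrix"]
    v,u=np.mgrid[:400,:640].astype(float)
    a=(u-K[0,2])/K[0,0];b=(v-K[1,2])/K[1,1];x,y=a.copy(),b.copy()
    for _ in range(6):
        s=1+c["k1"]*(x*x+y*y);x,y=a/s,b/s
    P=np.stack([x*d,y*d,d],-1)-c["t"]
    return P@c["R"], np.stack([x,y,np.ones_like(x)],-1)@c["R"], -c["R"].T@c["t"]
def onplane(n,px,z):
    W,r,o=cloud(n,np.ones((400,640)))
    px=np.atleast_2d(px).astype(np.float32)
    q=np.stack([cv2.remap(np.ascontiguousarray(r[...,i].astype(np.float32)),px[:,0],px[:,1],cv2.INTER_LINEAR)[:,0] for i in range(3)],-1)
    return o+q*((z-o[2])/q[:,2])[:,None]
def proj(n,X):
    c=optics.calibration(n);p=c["R"]@np.array(X,float)+c["t"];s=p[:2]/p[2];s=s*(1+c["k1"]*(s@s));K=c["camera_matrix"]
    return K[0,0]*s[0]+K[0,2],K[1,1]*s[1]+K[1,2]
E
python3 - <<'E'
from h import *
np.set_printoptions(precision=1,suppress=True)
objs={"bearing":[(396,223),(372,249),14],"pusher":[(357,174),(356,200),84],"piston":[(318,241),(293,230),52],"holder":[(223,170),(256,177),37],"pink":[(437,224),(414,266),14]}
for n in("top","scene"):
    d=np.load(n+"0.npy");W,_,o=cloud(n,d);ok=d>0
    print(n,"bench z",np.median(W[ok][:,2]))
    for k,(a,b,h) in objs.items():
        c=onplane(n,a if n=="top" else b,h/2)[0]
        m=ok&(np.hypot(W[...,0]-c[0],W[...,1]-c[1])<(70 if k=="holder" else 40))
        Q=W[m]
        for lo,hi in [(6,12),(12,18),(28,34),(33,40),(48,56),(78,90)]:
            q=Q[(Q[:,2]>lo)&(Q[:,2]<hi)]
            if len(q)>15: 
                (cx,cy),r=cv2.minEnclosingCircle(q[:,:2].astype(np.float32));print(k,lo,hi,len(q),q.mean(0),"circ",round(cx,1),round(cy,1),round(r,1))
# obstacle height map
Ws=[]
for n in("top","scene"):
    d=np.load(n+"0.npy");Ws.append(cloud(n,d)[0][d>0])
W=np.concatenate(Ws)
print("heights max per 50mm cell; rows x 700..100, cols y 400..-400")
for x in range(700,50,-50):
    print(x,[int(W[(abs(W[:,0]-x)<25)&(abs(W[:,1]-y)<25)][:,2].max(initial=-9)) for y in range(300,-351,-50)])
p=cv2.imread("pics/top0.png");s=cv2.imread("pics/scene0.png")
a=cv2.resize(p[130:260,180:460],None,fx=2.8,fy=2.3);b=cv2.resize(s[150:290,220:440],(784,290))
cv2.imwrite("pics/crop1.png",np.vstack([a,cv2.resize(b,(a.shape[1],290))]))
E
```

```text
top bench z -0.7059762192397663
bearing 6 12 94 [ 505.8 -347.5   10.4] circ 506.1 -347.9 23.7
bearing 12 18 210 [ 505.7 -348.4   14.1] circ 505.9 -348.5 23.6
pusher 28 34 28 [ 605.3 -260.7   32.6] circ 610.5 -260.8 20.8
pusher 33 40 98 [ 603.4 -258.8   36.1] circ 610.5 -261.0 20.9
pusher 78 90 102 [ 609.8 -260.5   82. ] circ 609.7 -261.3 12.7
piston 48 56 531 [ 459.5 -181.5   51. ] circ 459.9 -181.3 28.8
holder 6 12 1037 [615.8  37.4   9.2] circ 618.8 39.7 67.8
holder 12 18 365 [616.9  36.7  14.4] circ 616.3 38.8 62.4
holder 28 34 118 [620.4  38.1  31.5] circ 619.3 39.1 32.9
holder 33 40 192 [619.7  39.1  35.8] circ 619.5 38.6 32.9
pink 6 12 88 [ 503.8 -440.6   10.5] circ 505.2 -439.9 23.6
pink 12 18 221 [ 504.8 -439.4   14.1] circ 504.9 -439.7 23.6
scene bench z 0.6784298813234503
bearing 6 12 86 [ 501.6 -350.     9.6] circ 507.3 -348.1 23.2
bearing 12 18 215 [ 508.  -347.8   13.7] circ 508.7 -347.5 23.9
pusher 6 12 31 [ 602.4 -262.3    9. ] circ 610.1 -261.1 15.7
pusher 12 18 23 [ 603.1 -266.3   15.2] circ 607.7 -263.3 14.2
pusher 28 34 19 [ 599.2 -265.1   32. ] circ 606.3 -261.7 1
[... 948 characters left out ...]
9, 3, 5, 4, 4]
650 [4, 5, 2, 4, 13, 40, 38, 4, 3, 3, 4, 36, 5, 14]
600 [4, 4, 4, 4, 18, 39, 42, 4, 6, 4, 5, 85, 38, 19]
550 [4, 5, 5, 6, 108, 14, 18, 4, 5, 5, 5, 6, 5, 17]
500 [4, 5, 4, 134, 159, 161, 137, 6, 6, 56, 54, 4, 5, 18]
450 [5, 6, 4, 141, 164, 170, 151, 80, 15, 55, 56, 4, 5, 5]
400 [4, 4, 4, 125, 158, 216, 214, 215, 6, 4, 6, 4, 7, 5]
350 [4, 5, 4, 80, 214, 218, 219, 218, 6, 5, 6, 5, 5, 5]
300 [4, 4, 4, 30, 218, 219, 219, 214, 213, 5, 5, 5, 5, 4]
250 [4, 3, 3, 3, 214, 215, 214, 215, 214, 5, 4, 4, 4, 4]
200 [-9, -9, -9, -9, -9, 214, 212, 141, -9, -9, -9, -9, -9, -9]
150 [-9, -9, -9, 4, 3, 4, 129, 152, 4, 6, -9, -9, -9, -9]
100 [-9, -9, -9, -3, 2, 63, 290, 289, 281, 2, -9, -9, -9, -9]
```

View pics/crop1.png

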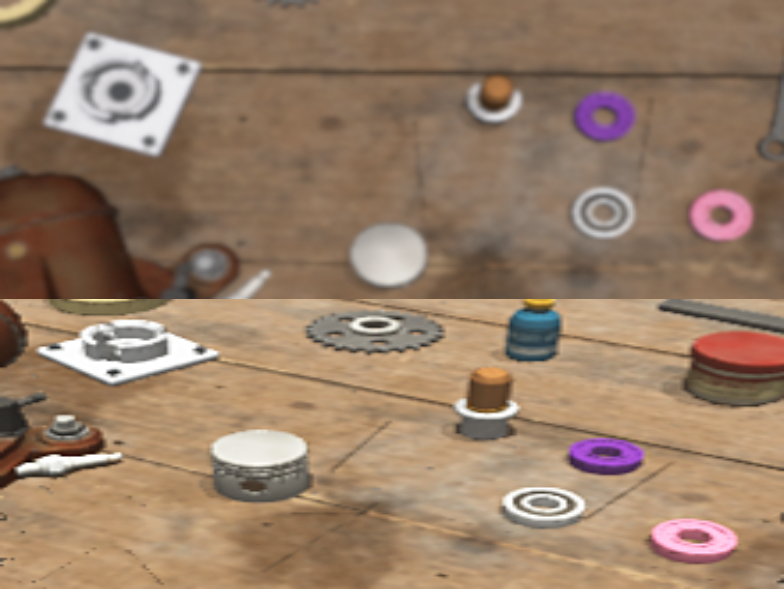

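The bearing-like things in the top view are the steel ring (396,223), purple ring (396,181), pink ring (437,224), the two fixed bearings (477,111) and (492,84), and the gear hub (283,110). The crop shows the steel-coloured ring at top (396,223) / scene (372,249) beside the piston (318,241) and the pusher (357,174), so that is the one I take. World positions are bearing (507,-348), pusher (610,-261), holder (620,39) and piston (460,-182). The vise stands up to 219 mm, so I go round it high.

```bash
cat >> h.py <<'E'
def st():
    s=manip.read_state();print("t",round(s["clock"],2),"pos",s["eef_pos"].round(1),"rot",s["eef_rot"].round(3),"q",s["joints"].round(2),"gap",round(s["finger_gap"],1),"ff",round(s["finger_force"],1),"F",s["wrist_force"].round(1));return s
def rel(x,y,z,yaw=0.):
    from scipy.spatial.transform import Rotation as T
    s=st();R=T.from_euler("xyz",s["eef_rot"]);G=T.from_euler("xyz",[np.pi,0,yaw])
    print("shift",R.inv().apply(np.array([x,y,z])-s["eef_pos"]).round(1),"turn",(R.inv()*G).as_rotvec().round(3))
E
python3 -m crank '[[64,0,0,-50,0,0,0],[64,-576,-321,-75,0,0,1.5],[64,-576,-321,-75,0,0,1.5],[64,-576,-321,-75,0,0,1.5],[64,-576,-321,-75,0,0,1.5],[64,-576,-321,-75,0,0,1.5],[64,-576,-321,-75,0,0,1.5],[64,-576,-321,-75,0,0,1.5],[64,-576,-321,-75,0,0,1.5],[64,-576,-321,-75,0,0,1.5]]'
python3 -c "
from h import *
rel(507,-348,150,0)"
```

```text
clock: 1.1
eef_pos: [488.1, 160.9, 248.7]
eef_rot: [-3.141, 0.0, 1.408]
wrist_force: [0.6, 0.6, -0.3]
finger_gap: 59.9
finger_force: 0.0
t 1.1 pos [488.1 160.9 248.7] rot [-3.141  0.     1.408] q [0.25 0.17 1.52 0.   1.45 0.41] gap 59.9 ff 0.0 F [ 0.6  0.6 -0.3]
shift [-499.1  101.4   98.7] turn [-0.     0.     1.408]
```

```bash
python3 -m crank '[[64,-250,30,0,0,0,1.408],[64,-250,30,0,0,0,1.408],[64,-250,30,0,0,0,1.408],[64,-250,30,0,0,0,1.408],[64,-250,30,0,0,0,1.408],[64,-499,101,99,0,0,1.408],[64,-499,101,99,0,0,1.408],[64,-499,101,99,0,0,1.408],[64,-499,101,99,0,0,1.408],[64,-499,101,99,0,0,1.408]]'
python3 -c "
from h import *
rel(507,-348,9,0)"
```

```text
clock: 2.1
eef_pos: [505.5, -320.9, 158.9]
eef_rot: [-3.141, 0.0, -0.0]
wrist_force: [1.9, 0.3, 0.8]
finger_gap: 59.9
finger_force: 0.0
t 2.1 pos [ 505.5 -320.9  158.9] rot [-3.141  0.    -0.   ] q [-0.63  0.43  1.4   0.    1.31  0.94] gap 59.9 ff 0.0 F [1.9 0.3 0.8]
shift [  1.6  27.1 149.9] turn [-0.  0. -0.]
```

```bash
python3 -m crank '[[64,0,0,0,0,0,0],[64,0,0,0,0,0,0],[64,0,0,0,0,0,0]]'
python3 -c "
from h import *
rel(507,-348,8.5,0)"
```

```text
clock: 2.4
eef_pos: [506.0, -318.2, 160.5]
eef_rot: [3.141, -0.0, 0.007]
wrist_force: [-1.1, -0.7, 0.4]
finger_gap: 60.1
finger_force: 0.0
t 2.4 pos [ 506.  -318.2  160.5] rot [ 3.141 -0.     0.007] q [-0.62  0.42  1.4   0.    1.31  0.94] gap 60.1 ff 0.0 F [-1.1 -0.7  0.4]
shift [  0.8  29.7 152. ] turn [ 0.    -0.     0.007]
```

```bash
python3 -m crank '[[64,1,30,90,0,0,0.007],[64,1,30,125,0,0,0.007],[64,1,30,152,0,0,0.007],[64,1,30,152,0,0,0.007],[64,1,30,152,0,0,0.007],[64,1,30,152,0,0,0.007]]' 20; python3 -c "
from h import *
rel(507,-348,8,0)"
```

```text
clock: 3.0
eef_pos: [508.5, -349.3, 11.4]
eef_rot: [3.139, -0.004, -0.0]
wrist_force: [0.0, 1.5, 0.2]
finger_gap: 60.1
finger_force: 0.0
t 3.0 pos [ 508.5 -349.3   11.4] rot [ 3.139 -0.004 -0.   ] q [-0.66  0.62  1.47  0.    1.04  0.91] gap 60.1 ff 0.0 F [0.  1.5 0.2]
shift [-1.5 -1.3  3.3] turn [ 0.003 -0.004 -0.   ]
```

```bash
python3 -m crank '[[64,0,0,0,0,0,0],[64,0,0,0,0,0,0],[64,0,0,0,0,0,0]]' ; python3 -c "
from h import *
rel(507,-348,8,0)"
```

```text
clock: 3.3
eef_pos: [507.3, -349.2, 9.1]
eef_rot: [3.141, -0.001, -0.001]
wrist_force: [-0.7, 0.0, 0.0]
finger_gap: 59.9
finger_force: 0.0
t 3.3 pos [ 507.3 -349.2    9.1] rot [ 3.141e+00 -1.000e-03 -1.000e-03] q [-0.66  0.63  1.47 -0.    1.04  0.91] gap 59.9 ff 0.0 F [-0.7  0.   0. ]
shift [-0.3 -1.2  1.1] turn [ 0.001 -0.001 -0.001]
```

```bash
python3 -m crank '[[64,0,-1,1,0,0,0],[40,0,-1,1,0,0,0],[40,0,-1,1,0,0,0],[40,0,-1,1,0,0,0],[40,0,-1,1,0,0,0],[40,0,-1,-10,0,0,0],[40,0,-1,-40,0,0,0],[40,0,-1,-60,0,0,0],[40,0,-1,-60,0,0,0],[40,0,-1,-60,0,0,0]]' 25; python3 - <<'E'
from h import *
st()
for n in("scene","top"):
    p,d=optics.camera(n);cv2.imwrite(f"pics/{n}1.png",p[:,:,::-1]);np.save(n+"1.npy",d)
s=cv2.imread("pics/scene1.png");u,v=map(int,proj("scene",(507,-348,80)))
t=cv2.imread("pics/top1.png");a,b=map(int,proj("top",(507,-348,80)))
cv2.imwrite("pics/c2.png",np.hstack([cv2.resize(x,(400,400)) for x in(s[v-60:v+60,u-60:u+60],t[b-60:b+60,a-60:a+60])]))
E
```

```text
clock: 4.3
eef_pos: [506.9, -348.1, 68.2]
eef_rot: [3.141, -0.0, -0.001]
wrist_force: [-0.5, -1.0, -0.9]
finger_gap: 37.5
finger_force: 0.0
t 4.3 pos [ 506.9 -348.1   68.2] rot [ 3.141e+00 -0.000e+00 -1.000e-03] q [-0.66  0.55  1.44 -0.    1.15  0.91] gap 37.5 ff 0.0 F [-0.5 -1.  -0.9]
```

View pics/c2.png

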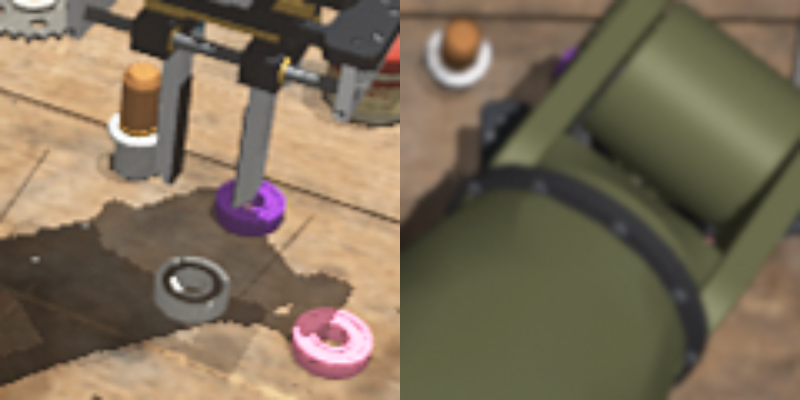

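The pads closed on nothing. The crop shows the bearing still on the bench at about its old place (left half, pixel 190,288); the fingers had probably not finished closing when I lifted. I measure it again before retrying.

```bash
python3 - <<'E'
from h import *
np.set_printoptions(precision=1,suppress=True)
for k in "01":
    d=np.load(f"scene{k}.npy");W,_,_=cloud("scene",d)
    m=(d>0)&(np.hypot(W[...,0]-507,W[...,1]+348)<45)&(W[...,2]>3)&(W[...,2]<30)
    q=W[m];print(len(q),q.mean(0),q[:,2].max(),[ (lo,len(g),cv2.minEnclosingCircle(g[:,:2].astype(np.float32))) for lo in (6,12) for g in [q[(q[:,2]>lo)&(q[:,2]<lo+6)]]])
    g=q[(q[:,2]>11)];A=np.c_[g[:,:2],np.ones(len(g))];print("plane",np.linalg.lstsq(A,g[:,2],rcond=None)[0][:2])
rel(507,-348,7)
E
```

```text
333 [ 505.5 -348.7   11.7] 16.3426270332023 [(6, 86, ((507.3479919433594, -348.06939697265625), 23.215831756591797)), (12, 215, ((508.71844482421875, -347.5031433105469), 23.892908096313477))]
plane [0. 0.]
339 [ 505.3 -348.8   11.7] 16.603818595354973 [(6, 79, ((508.3736572265625, -348.4100646972656), 24.362014770507812)), (12, 221, ((509.286376953125, -347.7520446777344), 25.037025451660156))]
plane [0. 0.]
t 4.4 pos [ 506.5 -347.7   66.9] rot [-3.1  0.  -0. ] q [-0.7  0.6  1.4 -0.   1.1  0.9] gap 37.4 ff 0.0 F [-0.6  0.4  0.2]
shift [ 0.6  0.4 59.9] turn [-0.  0. -0.]
```

```bash
python3 -m crank '[[60,1,0,0,0,0,0],[60,1,0,0,0,0,0],[60,1,0,20,0,0,0],[60,1,0,45,0,0,0],[60,1,0,60,0,0,0],[60,1,0,60,0,0,0],[60,1,0,60,0,0,0],[40,1,0,60,0,0,0],[40,1,0,60,0,0,0],[40,1,0,60,0,0,0]]' 25;  python3 -m crank '[[40,0,0,0,0,0,0],[40,0,0,0,0,0,0],[40,0,0,0,0,0,0]]' 25
```

```text
clock: 5.4
eef_pos: [508.2, -348.2, 8.7]
eef_rot: [3.141, -0.001, -0.001]
wrist_force: [-0.3, 0.5, 0.5]
finger_gap: 38.5
finger_force: 0.0
clock: 5.7
eef_pos: [508.0, -348.0, 8.0]
eef_rot: [3.142, -0.0, -0.001]
wrist_force: [0.6, 0.6, -0.4]
finger_gap: 37.3
finger_force: 0.0
```

```bash
python3 - <<'E'
from h import *
s0=st()
p,d=optics.camera("scene");cv2.imwrite("pics/scene2.png",p[:,:,::-1])
W,_,_=cloud("scene",d)
s=p[:,:,::-1].copy()
print(proj("scene",s0["eef_pos"]))
m=(d>0)&(abs(W[...,0]-507)<70)&(abs(W[...,1]+348)<70)&(W[...,2]>18)&(W[...,2]<45);q=W[m];print(len(q),q.min(0),q.max(0),q.mean(0))
u,v=map(int,proj("scene",(507,-348,30)));cv2.imwrite("pics/c3.png",cv2.resize(s[v-70:v+70,u-90:u+90],(720,560)))
E
```

```text
t 5.7 pos [ 508. -348.    8.] rot [ 3.142e+00 -0.000e+00 -1.000e-03] q [-0.66  0.63  1.47  0.    1.04  0.91] gap 37.3 ff 0.0 F [ 0.6  0.6 -0.4]
(np.float64(372.41102834048263), np.float64(250.28874159224796))
57 [ 496.71373109 -380.62781932   30.2690299 ] [ 514.66753908 -320.88177142   44.92196784] [ 501.81043401 -347.73703873   39.35853799]
```

View pics/c3.png

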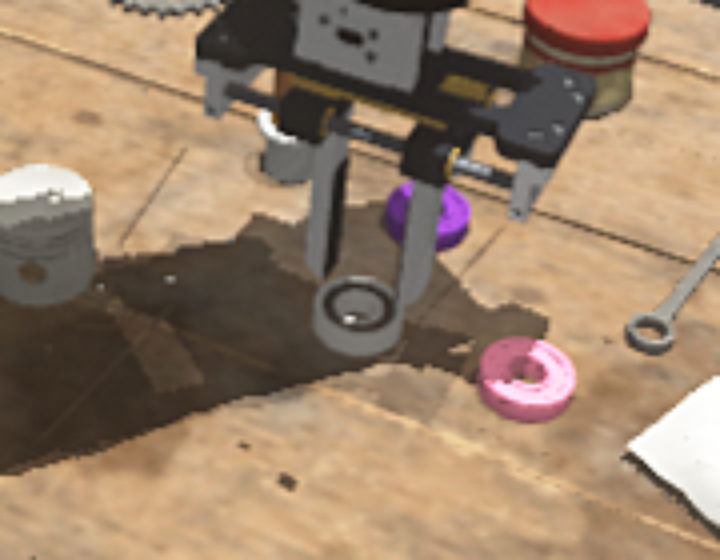

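The bearing lies unmoved, front edge at crop (358,320). The fingertips end at crop (325,275) and (412,300), apparently above or behind the bearing's top, although the state says z = 8. I check where the tips really are from the depth.

```bash
python3 - <<'E'
from h import *
np.set_printoptions(precision=0,suppress=True,linewidth=200)
d=np.load("scene1.npy");W,_,_=cloud("scene",d);print("scene1 tcp 506.5 -347.7 66.9")
m=(d>0)&(abs(W[...,0]-507)<40)&(abs(W[...,1]+348)<50)&(W[...,2]>35)&(W[...,2]<110)
for lo in range(40,110,10):
    q=W[m&(W[...,2]>lo)&(W[...,2]<=lo+10)]
    for n,g in(("L",q[q[:,1]>-348]),("R",q[q[:,1]<=-348])):
        if len(g): print(lo,n,len(g),g.min(0),g.max(0))
p,d=optics.camera("scene");W,_,_=cloud("scene",d)
b=(d>0)&(np.hypot(W[...,0]-507,W[...,1]+348)<45)
for lo in range(6,60,6):
    q=W[b&(W[...,2]>lo)&(W[...,2]<=lo+6)]
    if len(q):print(lo,len(q),q.min(0),q.max(0))
u,v=map(int,proj("scene",(507,-348,20)))
print(u,v);print(W[v-24:v+16:2,u-22:u+24:3,2])
print((d[v-24:v+16:2,u-22:u+24:3]))
E
```

```text
scene1 tcp 506.5 -347.7 66.9
90 L 19 [ 496. -331.   92.] [ 513. -321.  100.]
90 R 11 [ 496. -377.   95.] [ 500. -369.  100.]
100 L 34 [ 496. -331.  100.] [ 515. -320.  110.]
100 R 32 [ 497. -381.  100.] [ 516. -368.  110.]
6 84 [ 484. -371.    6.] [ 528. -330.   12.]
12 214 [ 484. -371.   12.] [ 534. -325.   16.]
30 11 [ 497. -373.   31.] [ 516. -326.   35.]
36 32 [ 496. -380.   36.] [ 513. -320.   42.]
42 32 [ 497. -381.   42.] [ 514. -321.   48.]
48 30 [ 497. -381.   48.] [ 516. -320.   54.]
54 46 [ 497. -381.   54.] [ 516. -319.   60.]
372 246
[[  0.  -2.   1.  -1.  81.  83.  76.   0.  -1.   0.  15.  14. 101. 103.  99.  16.]
 [  1. 579.   0.   0.  77.  78.  70.  -0.  -0.  -1.  11.  12.  98.  99.  94.  14.]
 [ -0.  -1.  -0.   0.  70.  74.  63.  -0.   1.   0.   8.  14.  92.  94.  87.  10.]
 [  1.  -0.  -1.   1.  66.  67.  57.   0.   0.  -1.   5.  11.  86.  90.  79.  13.]
 [  2.  -0.  -0.  -0.  61.  61.  51.   0.  -1.   1.   1.   5.  80.  86.  71.  13.]
 [ -1.  -1.   1.   1.  55.  56.  -1.   0.   0.   1.   0.   1.  77.  79. 579.   6.]
 [  1.   1.   1.  -0. 579.  51.  -1.  -0.  -0.   
[... 2074 characters left out ...]
835. 832. 787. 785. 853. 853. 849.]
 [847. 846. 847. 847. 827. 826. 827. 833. 832. 824. 826. 789. 789. 848. 846. 848.]
 [842. 841. 840. 840. 823. 823. 829. 833. 833. 828. 821. 792. 841. 843. 843. 843.]
 [837. 837. 835. 837. 818. 818. 817. 837. 837. 817. 816. 818.   0. 842. 837. 840.]
 [832. 831. 833. 830. 821. 809. 811. 815. 811. 811. 813. 812. 833. 832. 836. 833.]
 [827. 828. 827. 827. 822. 812. 807. 806. 811. 809. 807. 821. 825. 827. 828. 827.]
 [822. 824. 822. 823. 824. 815. 807. 805. 803. 805. 811. 826. 821. 821. 823. 823.]
 [816. 815. 818. 819. 816. 816. 813. 808. 807. 809. 812. 818. 820. 818. 820. 818.]
 [813. 814. 811. 812. 814. 815. 814. 813. 812. 812. 812. 811. 812. 812. 813. 813.]]
```

The depth shows the tips about 23 mm higher than the reported TCP, both now (31 against 8) and in the earlier view (92 against 67). The sideways position agrees. I correct for that: open, go 23 mm lower, close.

```bash
python3 -m crank '[[64,0,-1,0,0,0,0],[64,0,-1,0,0,0,0],[64,0,-1,0,0,0,0],[64,0,-1,8,0,0,0],[64,0,-1,16,0,0,0],[64,0,-1,19,0,0,0],[64,0,-1,19,0,0,0],[64,0,-1,19,0,0,0],[64,0,-1,19,0,0,0]]' 25; python3 - <<'E'
from h import *
np.set_printoptions(precision=0,suppress=True,linewidth=200)
st();p,d=optics.camera("scene");W,_,_=cloud("scene",d)
b=(d>0)&(abs(W[...,0]-507)<20)&(abs(abs(W[...,1]+348)-35)<9)
for lo in range(3,40,3):
    q=W[b&(W[...,2]>lo)&(W[...,2]<=lo+3)]
    if len(q):print(lo,len(q),q.min(0),q.max(0))
E
```

```text
clock: 6.7
eef_pos: [508.1, -347.1, -10.8]
eef_rot: [3.141, -0.0, -0.001]
wrist_force: [0.3, -0.2, 0.7]
finger_gap: 60.5
finger_force: 0.0
t 6.7 pos [ 508. -347.  -11.] rot [ 3. -0. -0.] q [-1.  1.  1. -0.  1.  1.] gap 60.5 ff 0.0 F [ 0. -0.  1.]
12 2 [ 498. -318.   13.] [ 510. -316.   13.]
15 11 [ 498. -385.   15.] [ 514. -314.   18.]
18 12 [ 497. -386.   18.] [ 512. -310.   21.]
21 13 [ 497. -391.   21.] [ 512. -309.   24.]
24 20 [ 497. -391.   24.] [ 515. -308.   27.]
27 15 [ 498. -391.   27.] [ 511. -308.   30.]
30 19 [ 497. -391.   30.] [ 516. -308.   33.]
33 18 [ 497. -391.   33.] [ 515. -308.   36.]
36 16 [ 497. -391.   36.] [ 516. -307.   39.]
39 21 [ 496. -391.   39.] [ 518. -308.   42.]
```

```bash
python3 -m crank '[[64,1,-1,5,0,0,0],[64,1,-1,5,0,0,0],[40,1,-1,5,0,0,0],[40,1,-1,5,0,0,0],[40,1,-1,5,0,0,0],[40,1,-1,5,0,0,0],[40,1,-1,5,0,0,0],[40,1,-1,5,0,0,0]]' 25
```

```text
clock: 7.55
eef_pos: [508.9, -346.0, -16.0]
eef_rot: [3.142, -0.0, -0.001]
wrist_force: [0.7, -0.6, 0.6]
finger_gap: 45.1
finger_force: 25.0
```

```bash
python3 -m crank '[[40,0,0,-15,0,0,0],[40,0,0,-40,0,0,0],[40,0,0,-80,0,0,0],[40,0,0,-110,0,0,0],[40,0,0,-110,0,0,0],[40,0,0,-110,0,0,0],[40,0,0,-110,0,0,0]]' 25; python3 - <<'E'
from h import *
np.set_printoptions(precision=1,suppress=True,linewidth=200)
s0=st();p,d=optics.camera("scene");W,_,_=cloud("scene",d)
b=(d>0)&(np.hypot(W[...,0]-507,W[...,1]+348)<50)&(W[...,2]>80)
for lo in range(90,150,5):
    q=W[b&(W[...,2]>lo)&(W[...,2]<=lo+5)]
    if len(q):print(lo,len(q),q.min(0),q.max(0),q.mean(0))
u,v=map(int,proj("scene",(507,-348,110)));s=p[:,:,::-1];cv2.imwrite("pics/c4.png",cv2.resize(s[v-45:v+45,u-60:u+60],(720,540)))
rel(620.7,38.8,86)
E
```

```text
clock: 8.25
eef_pos: [508.4, -345.7, 93.1]
eef_rot: [-3.141, 0.001, -0.001]
wrist_force: [0.1, 0.1, -0.9]
finger_gap: 45.1
finger_force: 25.0
t 8.25 pos [ 508.4 -345.7   93.1] rot [-3.1  0.  -0. ] q [-0.7  0.5  1.4 -0.   1.2  0.9] gap 45.1 ff 25.0 F [ 0.1  0.1 -0.9]
105 6 [ 486.5 -366.4  108.9] [ 521.  -346.2  109.9] [ 500.5 -354.2  109.3]
110 67 [ 484.2 -369.9  110.1] [ 520.3 -325.4  115. ] [ 496.6 -349.9  112.7]
115 69 [ 483.9 -372.5  115.1] [ 527.1 -320.7  120. ] [ 498.5 -348.3  117.7]
120 272 [ 483.3 -378.4  120. ] [ 532.6 -315.9  125. ] [ 506.2 -346.7  122.4]
125 33 [ 496.8 -382.1  125.1] [ 514.2 -313.6  129.8] [ 501.8 -346.6  127.6]
130 39 [ 497.9 -382.4  130.1] [ 512.7 -312.4  135. ] [ 501.4 -352.1  132.7]
135 36 [ 497.7 -382.1  135. ] [ 517.2 -313.3  139.9] [ 502.6 -347.9  137.5]
140 38 [ 497.  -382.2  140.3] [ 515.5 -312.1  144.9] [ 502.2 -344.8  142.2]
145 41 [ 497.1 -382.4  145.1] [ 513.9 -313.5  149.8] [ 501.7 -349.9  147.5]
t 8.3 pos [ 508.4 -345.6   92.8] rot [-3.1  0.  -0. ] q [-0.7  0.5  1.4 -0.   1.2  0.9] gap 44.8 ff 25.0 F [-0.3 -0.2 -1.1]
shift [ 111.8 -384.5    7.1] turn [-0.  0. -0.]
```

View pics/c4.png

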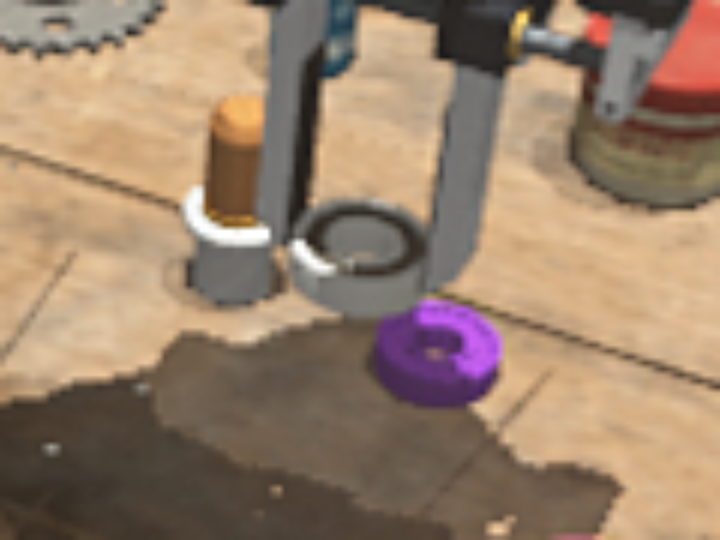

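Grasped: gap 45, 25 N, bearing level between the tips, underside about 109. Now I carry it over the holder.

```bash
python3 -m crank '[[40,114,-387,0,0,0,0],[40,114,-387,0,0,0,0],[40,114,-387,0,0,0,0],[40,114,-387,0,0,0,0],[40,114,-387,0,0,0,0],[40,114,-387,0,0,0,0],[40,114,-387,0,0,0,0],[40,114,-387,20,0,0,0],[40,114,-387,30,0,0,0],[40,114,-387,30,0,0,0]]' 25;python3 -m crank '[[40,0,0,0,0,0,0],[40,0,0,0,0,0,0],[40,0,0,0,0,0,0]]' 25; python3 - <<'E'
from h import *
s0=st()
for n in("scene","top"):
    p,d=optics.camera(n);cv2.imwrite(f"pics/{n}5.png",p[:,:,::-1]);np.save(n+"5.npy",d);W,_,_=cloud(n,d)
    b=(d>0)&(np.hypot(W[...,0]-621,W[...,1]-39)<34)
    for lo,hi in((30,42),(65,84),(84,96),(96,110)):
        q=W[b&(W[...,2]>lo)&(W[...,2]<=hi)]
        if len(q)>5:print(n,lo,len(q),q.min(0).round(1),q.max(0).round(1),np.median(q[:,2]).round(1),cv2.minEnclosingCircle(q[:,:2].astype(np.float32)))
s=cv2.imread("pics/scene5.png");u,v=map(int,proj("scene",(620,39,80)));cv2.imwrite("pics/c5.png",cv2.resize(s[v-60:v+60,u-80:u+80],(720,540)))
E
```

```text
clock: 9.3
eef_pos: [621.9, 42.1, 60.9]
eef_rot: [3.141, 0.005, 0.001]
wrist_force: [0.4, -0.8, -0.1]
finger_gap: 45.4
finger_force: 25.0
clock: 9.6
eef_pos: [623.6, 39.6, 64.7]
eef_rot: [3.142, -0.001, -0.003]
wrist_force: [0.1, 0.3, -1.4]
finger_gap: 45.5
finger_force: 25.0
t 9.6 pos [623.6  39.6  64.7] rot [ 3.142e+00 -1.000e-03 -3.000e-03] q [ 0.    0.57  1.41 -0.    1.15  1.58] gap 45.5 ff 25.0 F [ 0.1  0.3 -1.4]
scene 30 170 [590.6   6.7  30.1] [653.9  70.8  39.2] 35.1 ((621.6788330078125, 39.349735260009766), 32.93010711669922)
scene 65 18 [601.7  15.   80.1] [631.4  45.2  83.7] 82.6 ((616.9864501953125, 30.633852005004883), 20.5264835357666)
scene 84 158 [598.7   8.2  84.4] [644.1  66.8  96. ] 93.6 ((619.5684814453125, 37.34053421020508), 29.817514419555664)
scene 96 63 [599.5   5.2  96.1] [644.2  72.  109.7] 102.0 ((619.1370849609375, 38.60042953491211), 33.67182159423828)
top 30 140 [588.2   6.4  30. ] [634.4  67.8  40.8] 34.9 ((617.5542602539062, 38.46921920776367), 32.10722732543945)
top 65 13 [597.1  16.1  78.2] [623.7  46.7  84. ] 82.2 ((612.3309326171875, 33.36334228515625), 17.274555206298828)
top 84 118 [596.9   6.6  85.6] [631.1  49.8  95.8] 92.8 ((614.4174194335938, 29.722179412841797), 23.27834129333496)
top 96 11 [597.8   7.5  96.1] [611.4  49.8 106. ] 96.8 ((606.1268920898438, 28.61901092529297), 21.5304012298584)
```

View pics/c5.png

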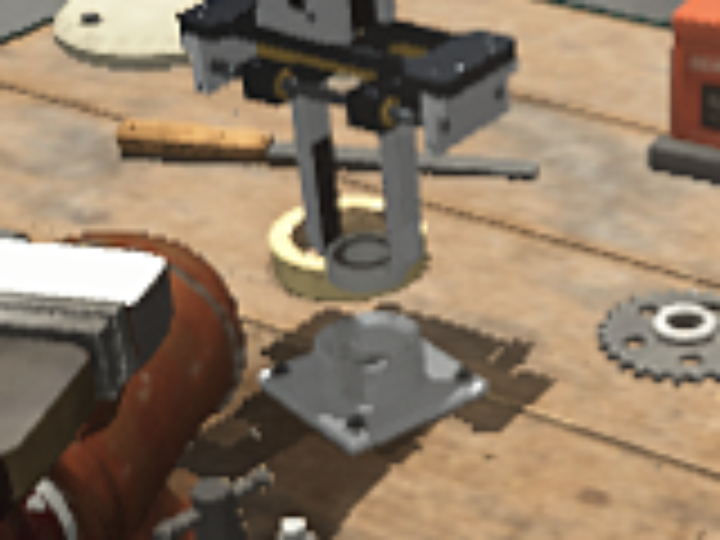

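The view shows the bearing level between the tips (crop 360,262) above the cup (crop 375,345). I fit its wall and the cup's wall with known radii in both views to get the offset.

```bash
cat >> h.py <<'E'
from scipy.optimize import least_squares
def fitc(q,r,c0):
    f=least_squares(lambda c:np.hypot(q[:,0]-c[0],q[:,1]-c[1])-r,c0,loss="soft_l1",f_scale=1.).x
    return f
E
python3 - <<'E'
from h import *
for n in("scene","top"):
    d=np.load(n+"0.npy");W,_,_=cloud(n,d)
    R=np.hypot(W[...,0]-620.5,W[...,1]-38.8)
    q=W[(d>0)&(abs(R-32.5)<4)&(W[...,2]>18)&(W[...,2]<38)]
    print(n,"cup",len(q),fitc(q,32.5,(620,39)))
    d=np.load(n+"5.npy");W,_,_=cloud(n,d);c=np.array([621,39.])
    for _ in range(3):
        dx=W[...,0]-c[0];dy=W[...,1]-c[1];R=np.hypot(dx,dy)
        q=W[(d>0)&(abs(R-23.5)<3)&(W[...,2]>80)&(W[...,2]<96)&(abs(dy)<20)]
        c=fitc(q,23.5,c)
    print(n,"bearing",len(q),c, "top z",np.median(W[(d>0)&(R<21)&(R>12)&(abs(W[...,2]-94)<6)][:,2]))
    # finger outer sides
    q=W[(d>0)&(W[...,2]>105)&(W[...,2]<140)&(abs(dx)<30)&(abs(dy)<45)]
    if len(q): print(" finger x",np.percentile(q[:,0],[3,97]).round(1),"y",np.percentile(q[:,1],[1,99]).round(1))
st()
E
```

```text
scene cup 179 [621.68072602  39.54740642]
scene bearing 71 [624.51111949  38.16161896] top z 94.39985863708857
 finger x [612.7 632.1] y [ 1.9 72.5]
top cup 158 [620.40564723  39.13051639]
top bearing 55 [621.82096164  36.60322868] top z 92.81114776096912
 finger x [610.7 623.3] y [1.7 8.3]
t 9.7 pos [623.5  40.   64.5] rot [ 3.142e+00 -1.000e-03 -2.000e-03] q [ 0.01  0.58  1.41 -0.    1.15  1.58] gap 45.2 ff 25.0 F [-0.6 -0.6 -1.1]
```

```bash
python3 -m crank '[[40,-2,-2,15,0,0,0],[40,-2,-2,30,0,0,0],[40,-2,-2,40,0,0,0],[40,-2,-2,43,0,0,0],[40,-2,-2,45,0,0,0],[40,-2,-2,45,0,0,0],[40,-2,-2,45,0,0,0]]' 25;  python3 -m crank '[[40,0,0,2,0,0,0],[40,0,0,2,0,0,0],[40,0,0,2,0,0,0]]' 25
```

```text
clock: 10.4
eef_pos: [621.7, 42.8, 19.4]
eef_rot: [3.142, -0.001, -0.001]
wrist_force: [0.8, 0.1, -0.8]
finger_gap: 45.3
finger_force: 25.0
clock: 10.7
eef_pos: [621.4, 42.9, 17.0]
eef_rot: [3.142, -0.0, -0.001]
wrist_force: [0.1, -0.4, -0.3]
finger_gap: 45.2
finger_force: 25.0
```

```bash
python3 -m crank '[[40,0,0,1.5,0,0,0],[40,0,0,1.5,0,0,0],[40,0,0,1.5,0,0,0]]' 25;  python3 -m crank '[[40,0,0,1,0,0,0],[40,0,0,1,0,0,0],[40,0,0,1,0,0,0]]' 25; python3 - <<'E'
from h import *
c0={"scene":(621.68,39.55),"top":(620.4,39.13)}
for n in("scene","top"):
    p,d=optics.camera(n);W,_,_=cloud(n,d);c=np.array(c0[n])
    for _ in range(3):
        dx=W[...,0]-c[0];dy=W[...,1]-c[1];R=np.hypot(dx,dy)
        q=W[(d>0)&(abs(R-23.5)<3)&(W[...,2]>38)&(W[...,2]<52)&(abs(dy)<20)]
        c=fitc(q,23.5,c)
    print(n,len(q),(c-c0[n]).round(1),"top z",np.median(W[(d>0)&(R<21)&(R>12)&(W[...,2]>38)&(W[...,2]<55)][:,2]))
E
```

```text
clock: 11.0
eef_pos: [621.5, 42.8, 15.5]
eef_rot: [3.142, -0.0, -0.001]
wrist_force: [0.0, 0.8, 0.3]
finger_gap: 45.3
finger_force: 25.0
clock: 11.3
eef_pos: [621.6, 42.8, 14.7]
eef_rot: [3.142, -0.001, -0.001]
wrist_force: [0.9, -0.7, 1.7]
finger_gap: 44.8
finger_force: 25.0
scene 48 [1.2 0.1] top z 44.256602727775345
top 39 [-0.1  0.2] top z 43.39028529443791
```

Touching the noses (about 2.5 N), centred within 1 mm, top at 44. Release and lift.

```bash
python3 -m crank '[[54,0,0,0,0,0,0],[62,0,0,0,0,0,0],[62,0,0,0,0,0,0],[62,0,0,0,0,0,0],[62,0,0,-20,0,0,0],[62,0,0,-60,0,0,0],[62,0,0,-90,0,0,0],[62,0,0,-90,0,0,0],[62,0,0,-90,0,0,0]]'; python3 - <<'E'
from h import *
c0={"scene":(621.68,39.55),"top":(620.4,39.13)}
for n in("scene","top"):
    p,d=optics.camera(n);W,_,_=cloud(n,d);c=np.array(c0[n])
    for _ in range(3):
        dx=W[...,0]-c[0];dy=W[...,1]-c[1];R=np.hypot(dx,dy)
        q=W[(d>0)&(abs(R-23.5)<3)&(W[...,2]>38)&(W[...,2]<52)]
        c=fitc(q,23.5,c)
    g=W[(d>0)&(R<22)&(R>9)&(W[...,2]>36)&(W[...,2]<55)]
    pl=np.linalg.lstsq(np.c_[g[:,:2]-c,np.ones(len(g))],g[:,2],rcond=None)[0]
    print(n,len(q),(c-c0[n]).round(1),"top plane",pl.round(3))
    # pusher
    b=(d>0)&(np.hypot(W[...,0]-610,W[...,1]+261)<30)
    for h0,r in((60,14),(15,16)):
        q=W[b&(abs(W[...,2]-h0)<(16 if r==14 else 10))]
        if len(q)>8:print(" pusher",fitc(q,r,(610,-261)),len(q))
rel(610.5,-261,110)
E
```

```text
clock: 12.3
eef_pos: [621.4, 42.9, 104.5]
eef_rot: [-3.142, -0.0, -0.001]
wrist_force: [0.1, -0.4, -0.1]
finger_gap: 58.6
finger_force: 0.0
scene 67 [1.  0.9] top plane [-0.075  0.057 42.918]
 pusher [ 614.72514151 -259.56918947] 137
 pusher [ 614.42500249 -259.84599314] 89
top 88 [ 0.5 -1.1] top plane [-0.061  0.043 42.112]
 pusher [ 611.21609945 -261.02546851] 52
t 12.4 pos [620.7  42.8 103. ] rot [ 3.142e+00  2.000e-03 -1.000e-03] q [ 0.01  0.53  1.39 -0.    1.23  1.58] gap 58.4 ff 0.0 F [-0.4  0.2  0.2]
shift [ -9.9 303.8  -7. ] turn [ 0.     0.002 -0.001]
```

Bearing rests in the mouth, centred, tilted about 0.09 rad, let go. Next the pusher.

```bash
python3 -m crank '[[62,-8,301,0,0,0,0],[62,-8,301,0,0,0,0],[62,-8,301,0,0,0,0],[62,-8,301,0,0,0,0],[62,-8,301,0,0,0,0],[62,-8,301,0,0,0,0],[62,-8,301,0,0,0,0],[62,-8,301,0,0,0,0],[62,-8,301,0,0,0,0],[62,-8,301,0,0,0,0]]'; python3 - <<'E'
from h import *
rel(612.5,-258.5,15)
for n in("scene","top"):
    p,d=optics.camera(n);W,_,_=cloud(n,d)
    c=np.array([611.5,-260.5])
    for zl,zh,r in((40,76,14),(31,37,21),(4,26,16)):
        for _ in range(3):
            R=np.hypot(W[...,0]-c[0],W[...,1]-c[1]);q=W[(d>0)&(abs(R-r)<4)&(W[...,2]>zl)&(W[...,2]<zh)]
            if len(q)<8:break
            c=fitc(q,r,c)
        print(n,zl,len(q),c.round(1))
    q=W[(d>0)&(abs(W[...,2]-150)<18)&(abs(W[...,0]-612)<30)&(abs(W[...,1]+260)<60)];
    if len(q):print(" fingers",np.percentile(q,[2,98],axis=0).round(1))
E
```

```text
clock: 13.4
eef_pos: [613.2, -256.7, 104.1]
eef_rot: [-3.141, 0.001, 0.001]
wrist_force: [0.3, -1.0, 0.3]
finger_gap: 58.4
finger_force: 0.0
t 13.4 pos [ 613.2 -256.7  104.1] rot [-3.141e+00  1.000e-03  1.000e-03] q [-0.45  0.62  1.24  0.    1.28  1.12] gap 58.4 ff 0.0 F [ 0.3 -1.   0.3]
shift [-0.7  1.8 89.1] turn [-0.     0.001  0.001]
scene 40 157 [ 614.4 -259.5]
scene 31 58 [ 615.2 -259.8]
scene 4 94 [ 614.4 -259.6]
 fingers [[ 602.3 -299.9  133.8]
 [ 621.  -218.5  167.4]]
top 40 0 [ 611.5 -260.5]
top 31 0 [ 611.5 -260.5]
top 4 0 [ 611.5 -260.5]
```

```bash
python3 -m crank '[[62,1,0,30,0,0,0],[62,1,0,60,0,0,0],[62,1,0,80,0,0,0],[62,1,0,87,0,0,0],[62,1,0,87,0,0,0],[62,1,0,87,0,0,0],[62,1,0,87,0,0,0]]'; python3 - <<'E'
from h import *
st()
p,d=optics.camera("scene");W,_,_=cloud("scene",d)
b=(d>0)&(abs(W[...,0]-612)<14)&(abs(abs(W[...,1]+259)-34)<11)
for lo in range(30,50,2):
    q=W[b&(W[...,2]>lo)&(W[...,2]<=lo+2)]
    if len(q):print(lo,len(q),q.min(0).round(),q.max(0).round())
E
```

```text
clock: 14.2
eef_pos: [614.7, -258.3, 18.9]
eef_rot: [3.141, -0.002, -0.001]
wrist_force: [-0.0, 0.5, -0.5]
finger_gap: 58.1
finger_force: 0.0
t 14.2 pos [ 614.7 -258.3   18.9] rot [ 3.141e+00 -2.000e-03 -1.000e-03] q [-0.45  0.71  1.3  -0.    1.13  1.12] gap 58.1 ff 0.0 F [-0.   0.5 -0.5]
42 2 [ 608. -289.   43.] [ 618. -230.   44.]
44 6 [ 605. -294.   44.] [ 624. -229.   46.]
46 6 [ 606. -292.   46.] [ 617. -226.   48.]
48 5 [ 604. -294.   49.] [ 618. -223.   49.]
```

```bash
python3 -m crank '[[62,-1,0,3,0,0,0],[62,-1,0,3,0,0,0],[25,-1,0,3,0,0,0],[25,-1,0,3,0,0,0],[25,-1,0,3,0,0,0],[25,-1,0,3,0,0,0],[25,-1,0,3,0,0,0],[25,-1,0,3,0,0,0],[25,-1,0,3,0,0,0],[25,-1,0,3,0,0,0]]' 45
```

```text
clock: 15.25
eef_pos: [613.0, -258.2, 14.5]
eef_rot: [3.142, -0.0, -0.001]
wrist_force: [0.8, -1.0, -0.1]
finger_gap: 27.3
finger_force: 45.0
```

```bash
python3 -m crank '[[25,0,0,-40,0,0,0],[25,0,0,-75,0,0,0],[25,8,-301,-75,0,0,0],[25,8,-301,-75,0,0,0],[25,8,-301,-75,0,0,0],[25,8,-301,-75,0,0,0],[25,8,-301,-75,0,0,0],[25,8,-301,-75,0,0,0],[25,8,-301,-75,0,0,0],[25,8,-301,-75,0,0,0]]' 45;python3 -m crank '[[25,0,0,0,0,0,0],[25,0,0,0,0,0,0],[25,0,0,0,0,0,0]]' 45; cat > m.py <<'E'
from h import *
import sys
s0=st();zb=s0["eef_pos"][2]-14.5
c0={"scene":(621.68,39.55),"top":(620.4,39.13)}
for n in("scene","top"):
    p,d=optics.camera(n);cv2.imwrite(f"pics/{n}{sys.argv[1]}.png",p[:,:,::-1]);W,_,_=cloud(n,d)
    for zl,zh,r in((3,14,16),(14,27,16),(3,27,16)):
        c=np.array([621.5,39.5])
        for _ in range(4):
            dx=W[...,0]-c[0];dy=W[...,1]-c[1];R=np.hypot(dx,dy)
            q=W[(d>0)&(abs(R-r)<4)&(W[...,2]>zb+zl)&(W[...,2]<zb+zh)]
            if len(q)<8:break
            c=fitc(q,r,c)
        print(n,zl,len(q),"pusher-cup",(c-c0[n]).round(1))
E
python3 m.py 6
```

```text
clock: 16.25
eef_pos: [621.1, 43.9, 89.1]
eef_rot: [3.141, 0.001, 0.001]
wrist_force: [-0.4, -0.5, -1.9]
finger_gap: 27.4
finger_force: 45.0
clock: 16.55
eef_pos: [621.4, 41.7, 89.4]
eef_rot: [3.142, 0.0, -0.003]
wrist_force: [0.2, 0.2, -2.2]
finger_gap: 26.9
finger_force: 45.0
t 16.55 pos [621.4  41.7  89.4] rot [ 3.142e+00  0.000e+00 -3.000e-03] q [ 0.01  0.54  1.4  -0.    1.2   1.58] gap 26.9 ff 45.0 F [ 0.2  0.2 -2.2]
scene 3 44 pusher-cup [1.6 0.3]
scene 14 57 pusher-cup [1.7 1. ]
scene 3 100 pusher-cup [1.6 0.8]
top 3 24 pusher-cup [-0.7 -0.1]
top 14 2 pusher-cup [1.1 0.4]
top 3 26 pusher-cup [-0.8 -0.1]
```

Pusher hangs upright and within about 1 mm of the cup's axis. Descending to near contact, then pressing in small steps while reading the force.

```bash
python3 -m crank '[[25,0,0,15,0,0,0],[25,0,0,25,0,0,0],[25,0,0,28,0,0,0],[25,0,0,28,0,0,0],[25,0,0,28,0,0,0]]' 45;python3 -m crank '[[25,0,0,1,0,0,0],[25,0,0,2,0,0,0],[25,0,0,3,0,0,0],[25,0,0,3,0,0,0]]' 45;python3 -m crank '[[25,0,0,1,0,0,0],[25,0,0,2,0,0,0],[25,0,0,2,0,0,0]]' 45;
```

```text
clock: 17.15
eef_pos: [621.5, 42.9, 61.5]
eef_rot: [3.142, -0.0, -0.001]
wrist_force: [0.2, -0.2, -1.8]
finger_gap: 27.2
finger_force: 45.0
clock: 17.55
eef_pos: [621.6, 42.9, 58.9]
eef_rot: [-3.141, -0.001, -0.001]
wrist_force: [-0.7, 0.7, 1.6]
finger_gap: 27.2
finger_force: 45.0
clock: 17.85
eef_pos: [621.5, 42.9, 56.4]
eef_rot: [-3.142, -0.0, -0.001]
wrist_force: [0.6, 0.8, 0.6]
finger_gap: 27.0
finger_force: 45.0
```

```bash
python3 -m crank '[[25,0,0,1,0,0,0],[25,0,0,2,0,0,0],[25,0,0,2,0,0,0]]' 45;python3 -m crank '[[25,0,0,1,0,0,0],[25,0,0,2,0,0,0],[25,0,0,2,0,0,0]]' 45
```

```text
clock: 18.15
eef_pos: [621.6, 42.8, 54.6]
eef_rot: [-3.142, -0.001, -0.001]
wrist_force: [0.6, 0.1, 3.5]
finger_gap: 27.0
finger_force: 45.0
clock: 18.45
eef_pos: [621.1, 42.8, 51.9]
eef_rot: [3.141, 0.001, -0.001]
wrist_force: [0.2, 0.5, -0.8]
finger_gap: 27.3
finger_force: 45.0
```

```bash
python3 m.py 7; python3 -c "
import cv2
s=cv2.imread('pics/scene7.png');cv2.imwrite('pics/c7.png',cv2.resize(s[125:205,205:305],(750,600),interpolation=cv2.INTER_CUBIC))"
```

```text
t 18.45 pos [621.1  42.8  51.9] rot [ 3.141e+00  1.000e-03 -1.000e-03] q [ 0.01  0.59  1.43 -0.    1.13  1.58] gap 27.3 ff 45.0 F [ 0.2  0.5 -0.8]
scene 3 45 pusher-cup [0.9 1.8]
scene 14 51 pusher-cup [1.4 1.8]
scene 3 97 pusher-cup [1.2 1.8]
top 3 17 pusher-cup [-1.5  1. ]
top 14 2 pusher-cup [1.1 0.4]
top 3 19 pusher-cup [-1.5  0.9]
```

View pics/c7.png

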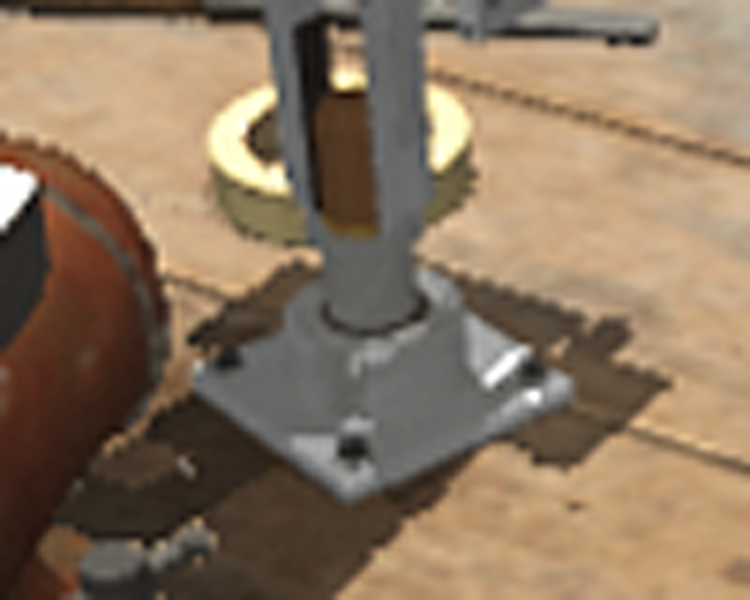

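The bearing is down about level with the rim (crop 370,325), the pusher upright on it, about 1 mm off in +y. I continue, nudging 1 mm back.

```bash
python3 -m crank '[[25,0,1,1,0,0,0],[25,0,1,2,0,0,0],[25,0,1,3,0,0,0],[25,0,1,3,0,0,0]]' 45;python3 -m crank '[[25,0,0,1,0,0,0],[25,0,0,2,0,0,0],[25,0,0,3,0,0,0],[25,0,0,3,0,0,0]]' 45
```

```text
clock: 18.95
eef_pos: [621.3, 41.9, 49.3]
eef_rot: [-3.142, 0.0, -0.001]
wrist_force: [0.3, 0.5, 0.5]
finger_gap: 27.3
finger_force: 45.0
clock: 19.35
eef_pos: [621.3, 41.9, 46.2]
eef_rot: [3.142, 0.0, -0.001]
wrist_force: [0.5, 0.3, -0.6]
finger_gap: 27.0
finger_force: 45.0
```

```bash
python3 -m crank '[[25,0,0,1,0,0,0],[25,0,0,2,0,0,0],[25,0,0,2,0,0,0]]' 45;python3 -m crank '[[25,0,0,0.5,0,0,0],[25,0,0,1,0,0,0],[25,0,0,1,0,0,0]]' 45;python3 -m crank '[[25,0,0,0.5,0,0,0],[25,0,0,1,0,0,0],[25,0,0,1,0,0,0]]' 45
```

```text
clock: 19.65
eef_pos: [621.3, 41.8, 44.2]
eef_rot: [3.142, 0.0, -0.001]
wrist_force: [0.5, 0.2, 0.2]
finger_gap: 26.9
finger_force: 45.0
clock: 19.95
eef_pos: [621.4, 41.8, 43.5]
eef_rot: [3.142, -0.0, -0.001]
wrist_force: [1.1, 0.9, 1.6]
finger_gap: 27.1
finger_force: 45.0
clock: 20.25
eef_pos: [621.6, 41.8, 43.2]
eef_rot: [3.142, -0.001, -0.001]
wrist_force: [-2.4, 0.9, 8.0]
finger_gap: 27.1
finger_force: 45.0
```

```bash
python3 -m crank '[[25,0,0,0.5,0,0,0],[25,0,0,1,0,0,0],[25,0,0,1,0,0,0]]' 45;python3 -m crank '[[25,0,0,0.5,0,0,0],[25,0,0,1,0,0,0],[25,0,0,1,0,0,0]]' 45
```

```text
clock: 20.55
eef_pos: [621.6, 41.9, 42.5]
eef_rot: [3.142, -0.001, -0.001]
wrist_force: [-2.8, 0.9, 11.5]
finger_gap: 27.1
finger_force: 45.0
clock: 20.85
eef_pos: [621.8, 41.8, 41.7]
eef_rot: [3.142, -0.001, -0.001]
wrist_force: [-4.1, 1.2, 13.2]
finger_gap: 27.1
finger_force: 45.0
```

```bash
python3 -m crank '[[25,0,0,0.5,0,0,0],[25,0,0,1,0,0,0],[25,0,0,1,0,0,0]]' 45
```

```text
clock: 21.15
eef_pos: [621.8, 41.8, 40.9]
eef_rot: [3.142, -0.001, -0.001]
wrist_force: [-4.1, -0.6, 14.1]
finger_gap: 26.9
finger_force: 45.0
```

```bash
python3 -m crank '[[25,0,0,0.5,0,0,0],[25,0,0,0.8,0,0,0],[25,0,0,0.8,0,0,0]]' 45; python3 -m crank '[[25,0,0,0.4,0,0,0],[25,0,0,0.6,0,0,0],[25,0,0,0.6,0,0,0]]' 45
```

```text
clock: 21.45
eef_pos: [621.7, 41.9, 39.8]
eef_rot: [-3.142, -0.001, -0.001]
wrist_force: [-3.3, 0.2, 6.7]
finger_gap: 27.0
finger_force: 45.0
clock: 21.75
eef_pos: [621.9, 41.8, 39.3]
eef_rot: [3.142, -0.001, -0.001]
wrist_force: [-2.4, 0.7, 12.7]
finger_gap: 27.2
finger_force: 45.0
```

```bash
python3 -m crank '[[25,0,0,0.3,0,0,0],[25,0,0,0.5,0,0,0],[25,0,0,0.5,0,0,0]]' 45; python3 -m crank '[[25,0,0,0.2,0,0,0],[25,0,0,0.4,0,0,0],[25,0,0,0.4,0,0,0]]' 45
```

```text
clock: 22.05
eef_pos: [621.9, 41.9, 39.1]
eef_rot: [3.142, -0.002, -0.001]
wrist_force: [-4.3, 0.8, 15.2]
finger_gap: 27.0
finger_force: 45.0
clock: 22.35
eef_pos: [621.9, 41.8, 38.8]
eef_rot: [3.142, -0.002, -0.001]
wrist_force: [-4.4, -0.0, 16.2]
finger_gap: 26.9
finger_force: 45.0
```

```bash
python3 -m crank '[[25,0,0,0.3,0,0,0],[25,0,0,0.5,0,0,0],[25,0,0,0.5,0,0,0]]' 45; python3 -m crank '[[25,0,0,0.3,0,0,0],[25,0,0,0.5,0,0,0],[25,0,0,0.5,0,0,0]]' 45
```

```text
clock: 22.65
eef_pos: [622.0, 41.8, 38.4]
eef_rot: [3.142, -0.002, -0.001]
wrist_force: [-6.2, -0.3, 16.4]
finger_gap: 26.8
finger_force: 45.0
clock: 22.95
eef_pos: [622.0, 41.9, 38.4]
eef_rot: [3.142, -0.002, -0.001]
wrist_force: [-6.8, 1.1, 20.5]
finger_gap: 27.1
finger_force: 45.0
```

On the seat: the force climbs with no further travel. Lift the pusher and check the bearing's height.

```bash
python3 -m crank '[[25,0,0,-3,0,0,0],[25,0,0,-8,0,0,0],[25,0,0,-25,0,0,0],[25,0,0,-65,0,0,0],[25,0,0,-65,0,0,0],[25,0,90,-65,0,0,0],[25,0,90,-65,0,0,0],[25,0,90,-65,0,0,0],[25,0,90,-65,0,0,0]]' 45; python3 - <<'E'
from h import *
st()
c0={"scene":(621.68,39.55),"top":(620.4,39.13)}
for n in("scene","top"):
    p,d=optics.camera(n);cv2.imwrite(f"pics/{n}8.png",p[:,:,::-1]);W,_,_=cloud(n,d)
    R=np.hypot(W[...,0]-c0[n][0],W[...,1]-c0[n][1]);g=W[(d>0)&(R<19)&(R>9)]
    print(n,len(g),np.percentile(g[:,2],[5,25,50,75,95]).round(1))
    g=g[abs(g[:,2]-25)<4]
    if len(g)>10:print(np.linalg.lstsq(np.c_[g[:,:2]-c0[n],np.ones(len(g))],g[:,2],rcond=None)[0].round(3))
u,v=map(int,proj("scene",(620,39,30)));a,b=map(int,proj("top",(620,39,30)))
s=cv2.imread("pics/scene8.png");t=cv2.imread("pics/top8.png")
cv2.imwrite("pics/c8.png",np.hstack([cv2.resize(x,(400,400),interpolation=cv2.INTER_CUBIC) for x in(s[v-30:v+30,u-30:u+30],t[b-30:b+30,a-30:a+30])]))
E
```

```text
clock: 23.85
eef_pos: [620.9, -48.8, 100.3]
eef_rot: [-3.141, 0.001, -0.003]
wrist_force: [0.4, 0.2, -1.9]
finger_gap: 27.1
finger_force: 45.0
t 23.85 pos [620.9 -48.8 100.3] rot [-3.141e+00  1.000e-03 -3.000e-03] q [-0.14  0.53  1.39  0.    1.22  1.44] gap 27.1 ff 45.0 F [ 0.4  0.2 -1.9]
scene 94 [ 18.6  24.   26.7 262.5 263.7]
[-0.047 -0.028 25.058]
top 9 [261.6 262.5 263.6 264.2 264.3]
```

View pics/c8.png

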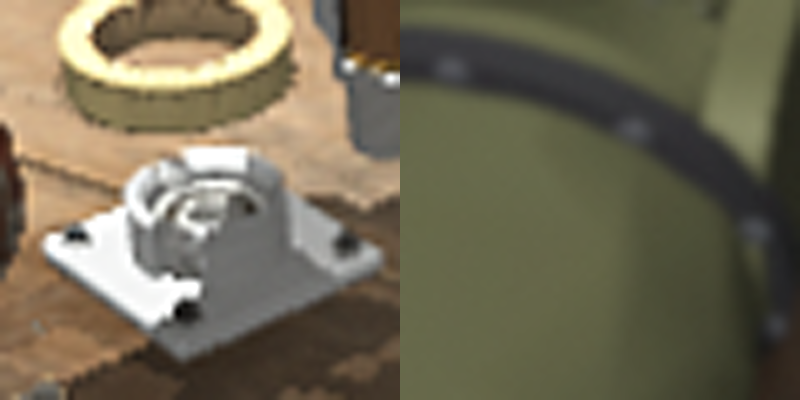

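Bearing top stands at about 25 mm: down under the catches. I move on towards the pusher's old place and recheck level from above once the arm is clear.

```bash
python3 -m crank '[[25,-8,209,0,0,0,0],[25,-8,209,0,0,0,0],[25,-8,209,0,0,0,0],[25,-8,209,0,0,0,0],[25,-8,209,0,0,0,0],[25,-8,209,20,0,0,0],[25,-8,209,50,0,0,0],[25,-8,209,50,0,0,0],[25,-8,209,50,0,0,0]]' 45; python3 - <<'E'
from h import *
rel(613,-258.2,14.5)
c0={"scene":(621.68,39.55),"top":(620.4,39.13)}
for n in("scene","top"):
    p,d=optics.camera(n);W,_,_=cloud(n,d)
    R=np.hypot(W[...,0]-c0[n][0],W[...,1]-c0[n][1])
    for lo,hi in((9,22),(11,20)):
        g=W[(d>0)&(R<hi)&(R>lo)&(abs(W[...,2]-25.5)<5)]
        f=least_squares(lambda a:a[0]*(g[:,0]-c0[n][0])+a[1]*(g[:,1]-c0[n][1])+a[2]-g[:,2],(0,0,25),loss="soft_l1",f_scale=.7).x
        print(n,len(g),np.percentile(g[:,2],[10,50,90]).round(1),f.round(3))
E
```

```text
clock: 24.85
eef_pos: [613.4, -256.0, 51.5]
eef_rot: [-3.141, 0.001, 0.0]
wrist_force: [0.7, -0.0, -0.9]
finger_gap: 26.7
finger_force: 45.0
t 24.85 pos [ 613.4 -256.    51.5] rot [-3.141e+00  1.000e-03  0.000e+00] q [-0.45  0.67  1.28  0.    1.18  1.12] gap 26.7 ff 45.0 F [ 0.7 -0.  -0.9]
shift [-0.4  2.2 37. ] turn [-0.     0.001  0.   ]
scene 58 [22.9 25.  26.5] [-1.9000e-02  6.0000e-03  2.5116e+01]
scene 40 [23.1 25.1 26.4] [-3.5000e-02 -1.5000e-02  2.5481e+01]
top 226 [21.6 24.  26.6] [ 1.8000e-02 -1.4000e-02  2.3976e+01]
top 161 [21.5 23.7 26.7] [ 3.0000e-02 -6.0000e-03  2.3777e+01]
```

Bearing level within noise (tilt about 0.02) and down. Set the pusher down.

```bash
python3 -m crank '[[25,0,0,15,0,0,0],[25,0,0,28,0,0,0],[25,0,0,33,0,0,0],[25,0,0,34,0,0,0],[25,0,0,34,0,0,0],[25,0,0,34,0,0,0]]' 45; python3 -m crank '[[25,0,0,0.5,0,0,0],[25,0,0,1,0,0,0],[25,0,0,1,0,0,0]]' 45
```

```text
clock: 25.55
eef_pos: [613.3, -257.3, 17.6]
eef_rot: [3.141, -0.001, -0.001]
wrist_force: [0.7, 0.9, -2.3]
finger_gap: 26.9
finger_force: 45.0
clock: 25.85
eef_pos: [613.1, -257.2, 16.2]
eef_rot: [3.142, -0.0, -0.001]
wrist_force: [0.5, -0.9, -2.6]
finger_gap: 27.2
finger_force: 45.0
```

```bash
python3 -m crank '[[25,0,0,0.5,0,0,0],[25,0,0,1,0,0,0],[25,0,0,1,0,0,0]]' 45; python3 -m crank '[[25,0,0,0.5,0,0,0],[25,0,0,1,0,0,0],[25,0,0,1,0,0,0]]' 45
```

```text
clock: 26.15
eef_pos: [613.0, -257.1, 15.1]
eef_rot: [-3.142, 0.0, -0.001]
wrist_force: [-0.1, 0.0, -2.3]
finger_gap: 26.7
finger_force: 45.0
clock: 26.45
eef_pos: [613.1, -257.2, 14.5]
eef_rot: [3.141, -0.0, -0.001]
wrist_force: [-1.1, 0.1, 1.8]
finger_gap: 27.2
finger_force: 45.0
```

On the bench (force turned from -2.3 to +1.8 N). Release, wait, rise straight up.

```bash
python3 -m crank '[[36,0,0,0,0,0,0],[50,0,0,0,0,0,0],[60,0,0,0,0,0,0],[60,0,0,0,0,0,0],[60,0,0,0,0,0,0],[60,0,0,-20,0,0,0],[60,0,0,-60,0,0,0],[60,0,0,-110,0,0,0],[60,0,0,-150,0,0,0],[60,0,0,-150,0,0,0]]'; python3 -m crank '[[60,0,120,-30,0,0,0],[60,0,120,-30,0,0,0],[60,0,120,-30,0,0,0],[60,0,120,-30,0,0,0],[60,0,120,-30,0,0,0]]';python3 - <<'E'
from h import *
st()
for n in("scene","top"):
    p,d=optics.camera(n);cv2.imwrite(f"pics/{n}9.png",p[:,:,::-1]);W,_,_=cloud(n,d)
    for nm,c,zl,zh,r in(("piston",(460,-182),44,58,35),("pusher low",(612,-259),4,26,30),("pusher top",(612,-259),78,92,30)):
        q=W[(d>0)&(np.hypot(W[...,0]-c[0],W[...,1]-c[1])<r)&(W[...,2]>zl)&(W[...,2]<zh)]
        if len(q)>5:print(n,nm,len(q),cv2.minEnclosingCircle(q[:,:2].astype(np.float32)))
    R=np.hypot(W[...,0]-621,W[...,1]-39.3);g=W[(d>0)&(R<20)&(R>11)&(abs(W[...,2]-26)<6)];print(n,"bearing top",np.median(g[:,2]))
s=cv2.imread("pics/scene9.png");cv2.imwrite("pics/c9.png",cv2.resize(s[130:280,220:420],(800,600)))
E
```

```text
clock: 27.45
eef_pos: [615.0, -258.1, 171.0]
eef_rot: [3.137, -0.009, -0.001]
wrist_force: [-0.4, -0.1, 0.5]
finger_gap: 56.2
finger_force: 0.0
clock: 27.95
eef_pos: [612.7, -377.0, 193.0]
eef_rot: [-3.141, 0.001, -0.002]
wrist_force: [0.7, -0.1, 0.3]
finger_gap: 56.4
finger_force: 0.0
t 27.95 pos [ 612.7 -377.   193. ] rot [-3.141e+00  1.000e-03 -2.000e-03] q [-0.6   0.7   0.91  0.    1.53  0.97] gap 56.4 ff 0.0 F [ 0.7 -0.1  0.3]
scene piston 428 ((461.59356689453125, -179.60665893554688), 30.020971298217773)
scene pusher low 95 ((610.81396484375, -260.29168701171875), 15.74990463256836)
scene pusher top 60 ((612.1427612304688, -258.427734375), 12.058462142944336)
scene bearing top 24.730835997584126
top bearing top 23.634056364930238
```

View pics/c9.png

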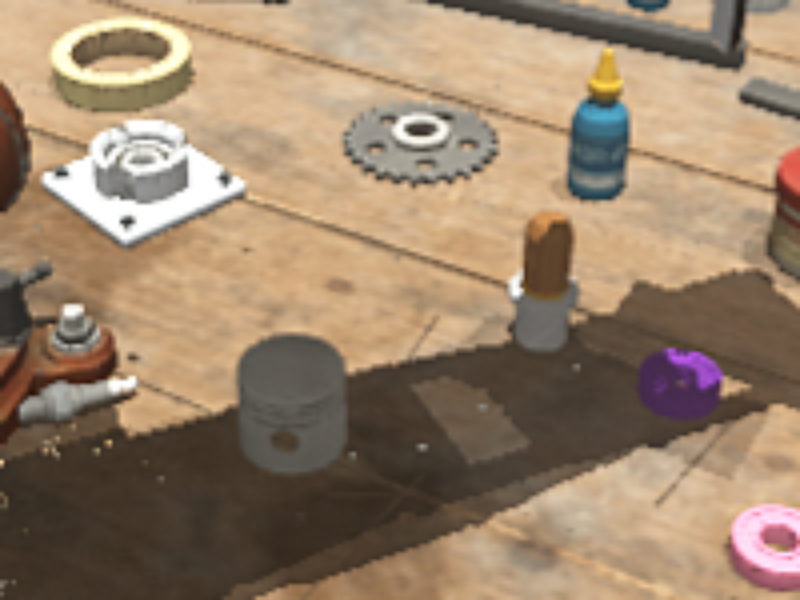

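The pusher stands upright at crop (545,290), the piston is unmoved at (292,400), and the bearing sits down in the cup at (142,155). Handing in.

```bash
python3 -m crank '[[60,0,0,0,0,0,0],[60,0,0,0,0,0,0],[60,0,0,0,0,0,0]]' | head -1; python3 -c "
from cell import manip
print(manip.sign_off())"
```

```text
clock: 28.35
the job is handed in; nothing more can be done
None
```

The job is handed in at 28.4 s, verdict not shown: the cameras put the bearing level on its seat depth in the holder (pressed with the pusher at about 23 N), the pusher standing upright on the bench near its old place, and the piston where it was.

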